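Sweep loose rings into the parts bay

ROBOT

A 7-joint arm with a two-finger parallel gripper is mounted at the origin on a cart in front of the work surface, level with it; the furniture and walls round the work are solid. World frame = base frame: x ahead of the robot, y to its left, z up, the work surface at z = 0. Lengths are in m, angles in rad, forces in N, time in s.
With the tool pointing down it reaches from about 0.4 to 0.9 m from the base axis. Payload 5.5 kg.
Tool frame: the origin (TCP) lies at the centre of the arm's flange, where the gripper is bolted on; the fingertips stand 178 mm ahead of it and the grasp point (between the pads) lies bot.pinch_z ahead of it (bot.pinch_z is the distance from the TCP to the grasp point, in m); z points along the fingers, y is the direction in which the jaws open and shut (so a half turn about z gives the same grasp; the last joint's range is limited). The gripper opens to 92 mm and grips with 3 to 60 N. Pads are 19 mm wide; open, the fingers measure 130 mm over their backs; the gripper's body (75 mm by 190 mm) begins 47 mm behind the grasp point.
Start: joints at [1.405, 0.501, -0.427, 1.55, 0.221, 1.138, -0.21], TCP at [0.27, -0.591, 0.405] pointing down, gripper open.
Joint ranges: [-2.88, 2.88], [-0.31, 2.03], [-1.54, 1.56], [0.2, 2.42], [-1.41, 4.55], [0.19, 2.02], [-2.57, 2.57]. Speed limits (rad/s): [2.57, 2.57, 3.14, 3.14, 3.14, 3.14, 3.14].

INTERFACE

Orientations are given as a unit quaternion [x, y, z, w].
In Python, from workcell import bot, imaging gives the robot as it stands. The module is installed in compiled form; this text tells all that it offers.
- The arm moves only by the tool carry_out, never from a script. Its arguments are lists of equal length, an entry for each row: "travel": the shift along the tool's x, y, z in m, a list of three; "dr": the turn, a rotation vector about the tool's x, y, z in degrees, a list of three; "claw": the finger opening in m, from 0 to 0.0918. A call has 1 to 12 rows; each row shifts and turns the commanded pose from where the row before left it, along the tool's axes as they then stand; what a row does not reach is not made up. A row lasts 1/10 s, in which the tool goes at most 50 mm and 8.59 degrees, less where a joint would pass 70% of its speed; a pose out of reach is approached as far as the arm can. A call with a gripper value outside its range is refused whole. The fingers move at their own pace and stop on an object; the grip force is fixed at half the most. Time passes only in rows, so rows that do not move let the fingers close. It gives the time, the measured TCP pose, the force and the opening at its end, in the units of the state.
- bot.read_state(): the state, without advancing time (a new reading comes with each control period).
- imaging.grab_frame(name): name is "scene" or "top" or "wrist"; returns a dict with "frame" (384x512x3 uint8, blue, green, red), "vfov" (degrees; the focal length in pixels is half the picture's height over the tangent of half this angle, whatever the lens; pixels are square), "cx", "cy" (the principal point, pixels), "dist" ([k1, k2, p1, p2, k3] as OpenCV has them; the pictures are not rectified), "extrinsics" (4x4, takes a point from world to camera coordinates); the wrist camera has in their place "mount" (4x4, takes a point from camera to tool coordinates, whose origin is the TCP and whose axes are the flange's). Camera axes: x right, y up, looking along -z (the intrinsics and any distortion apply to the point x, -y, -z); pixel columns grow to the right and rows downward; lengths in m; the calibration is good to about 2 mm. A picture is of the moment at which its call begins: read the wrist's pose just before it. There is no depth.
- bot.close_job(): hands the job in, once; it reports no verdict.
The state is a dict: "clock": time; "joints": joint angles; "qd": joint speeds; "joint_efforts": joint torques, N m; "tool_pos": TCP position; "eef_rot": TCP orientation; "contact_force": force on the tool from outside, world axes, zero at the start; "torque": the same for the moment, N m; "gripper_width": opening from 0.0 (shut) to 1.0 (fully open).
Only numpy, scipy, OpenCV 4.12 (cv2) and the standard library are available. Lean on these libraries where they do the work, as an engineer would, in place of code of your own. Each camera call takes 0.05 s, during which the arm holds its last target.

TASK

Clear the bench: sweep the two ball bearings and the shaft collar along the worktop into the open-fronted parts bay, pushing gently with the fingertips, until each lies flat and completely inside its walls. Do not pick any of them up, and leave the standing collet and the loupe where they are.

Things in the scene. Friction and masses are not known exactly. Their poses are not given: they have to be found in the camera images.
- bay: Parts bay: U-shaped aluminium fence without a floor, screwed down, turned up to 0.25 rad. Origin: centre of the enclosed area at worktop height; -x is its open mouth, roughly toward the robot, +x the back wall. Inside: x = -50 to 50, y = -55 to 55 mm. Walls 3 mm thick, 22 mm high, sloping to 12 mm at the mouth; low screw tabs stick out 20 mm at the back and sides.
- bay_mouth (a point): Middle of the bay's open mouth, at worktop height, between the front ends of its side walls, 50 mm in front of the bay's origin; axes as the bay's.
- bearing_a_center (a point): Ball bearing, steel-grey ring: outer diameter 26 mm, 8 mm high, lying flat on the worktop, loose, about 50 g, slides easily. This point is its centre, 4 mm above its underside; z is its axis, up. Rings and collet start in a loose row along y before the bay, in any order, neighbours 27 mm or more apart (centres).
- bearing_b_center (a point): Second ball bearing, the same as the first: outer diameter 26 mm, 8 mm high, lying flat on the worktop, loose, about 50 g, slides easily. This point is its centre, 4 mm above its underside; z is its axis, up. In the same row.
- collar_center (a point): Black shaft collar, a plain ring with a clamp screw in its side: outer diameter 26 mm, 10 mm high, lying flat on the worktop, loose, about 40 g, slides easily. This point is its centre, 5 mm above its underside; z is its axis, up. In the same row.
- collet: Spare pick collet: a small grey tapered nozzle with a slim amber tip, 13 mm in diameter and 28 mm high, standing loose on its wide end on the worktop, in the same row as the rings, and easily tipped. To be left alone. Origin: centre of its underside.
- loupe: Stand magnifier: black upright cylinder, 37 mm in diameter, 40 mm high, loose, on the worktop to the right of the row and nearer the robot. To be left alone. Origin: centre of its underside.

How it is judged:
At the end, for the whole second after the job is handed in: Both bearings and the collar lie flat and at rest on the worktop inside the bay, not stacked: each centre at least 10 mm in from the mouth and between the walls. The collet and the loupe stand within 12 mm of where they were (x of bearing_a_center in the frame of bay between -0.04 and 0.05 m and y of bearing_a_center in the frame of bay between -0.055 and 0.055 m and height (world z) of each of bearing_a_center, bearing_b_center, collar_center below 0.008 m and angle between each of bearing_a_center, bearing_b_center, collar_center's own z axis and vertical below 0.15 rad and linear speed of each of bearing_a, bearing_b, collar below 0.01 m/s and x of bearing_b_center in the frame of bay between -0.04 and 0.05 m and y of bearing_b_center in the frame of bay between -0.055 and 0.055 m and x of collar_center in the frame of bay between -0.04 and 0.05 m and y of collar_center in the frame of bay between -0.055 and 0.055 m and distance of each of collet, loupe from where it was at the start of the episode below 0.012 m and angle between each of collet, loupe's own z axis and vertical below 0.3 rad); the robot touches nothing.
It fails at once if a bearing or the collar is lifted or carried (centre more than 24 mm above the worktop) (height (world z) of any of bearing_a_center, bearing_b_center, collar_center above 0.024 m).
It fails at once if a bearing or the collar is squeezed, pressed down or jammed with more than 25 N (contact force between the fingers and bearing_a above 25 N or contact force between the fingers and bearing_b above 25 N or contact force between the fingers and collar above 25 N).
It fails at once if the collet or the loupe is shifted by more than 12 mm or tipped (distance of any of collet, loupe from where it was at the start of the episode above 0.012 m or angle between any of collet, loupe's own z axis and vertical above 0.3 rad).
It also fails if it takes over 45 s, if anything falls off the work surface, if the arm or the gripper's body presses on something with over 40 N, if the wrist force passes 120 N, or if a joint passes its speed limit or range.

## Working session

There is one attempt and no reset: what is moved stays moved. The work goes in short steps, Python scripts to look and compute and a tool call to move; the robot and the scene stay as the last step left them, time stands still between calls to the robot, and variables do not carry over. Pictures are saved under pics/ and viewed, and the job is handed in when it is done.

Besides the shell and the picture viewer there is one more tool, called by a JSON object that holds its "name" and its "arguments", one argument or row to a line. carry_out: Moves the arm, as the interface text tells. Its arguments: {"type":"object","properties":{"travel":{"type":"array"},"dr":{"type":"array"},"claw":{"type":"array"}},"required":["travel","dr","claw"]}

```bash
mkdir -p pics
python3 - <<'E'
from workcell import bot, imaging
import cv2, numpy as np
s=bot.read_state(); print(s, bot.pinch_z)
for n in ("scene","top"):
    f=imaging.grab_frame(n); cv2.imwrite(f"pics/{n}0.png",f["frame"]); print(n,f["vfov"],f["cx"],f["cy"],f["dist"],np.array(f["extrinsics"]).round(3).tolist())
E
```

```text
{'clock': 0.0, 'joints': array([ 1.40522009,  0.50189479, -0.42680533,  1.55143063,  0.22082084,
        1.13828475, -0.21030755]), 'qd': array([-6.63871370e-04, -6.05869296e-04, -8.28491946e-04,  2.11496153e-05,
       -4.01299861e-04, -1.09173747e-03, -1.92411109e-06]), 'joint_efforts': array([ 6.55416602e-05, -5.66590869e+01, -5.81663668e+00, -2.79116714e+01,
       -6.89130533e-02,  3.09852907e-02,  1.95032085e-04]), 'tool_pos': array([ 0.27005257, -0.59086873,  0.40365788]), 'eef_rot': array([ 9.77099416e-01,  2.12781051e-01, -1.72712784e-04, -9.61774536e-04]), 'contact_force': array([ 0.84976255, -0.22780207, -0.07975424]), 'torque': array([-0.00931257, -0.0359636 ,  0.05144343]), 'gripper_width': 0.9981204786210371} 0.1592
scene 43.67571368657276 252.3193436610643 191.29295860852673 [-0.03425653  0.          0.          0.          0.        ] [[-0.896, -0.444, -0.015, 0.575], [0.266, -0.563, 0.782, 0.009], [-0.356, 0.697, 0.623, -0.889], [0.0, 0.0, 0.0, 1.0]]
top 42.68403149447051 264.9045177977326 192.21555323035867 [-0.12741522  0.          0.          0.          0.        ] [[-0.001, -1.0, -0.009, 0.278], [0.984, -0.003, 0.177, -0.49], [-0.177, -0.009, 0.984, -0.789], [0.0, 0.0, 0.0, 1.0]]
```

View pics/scene0.png

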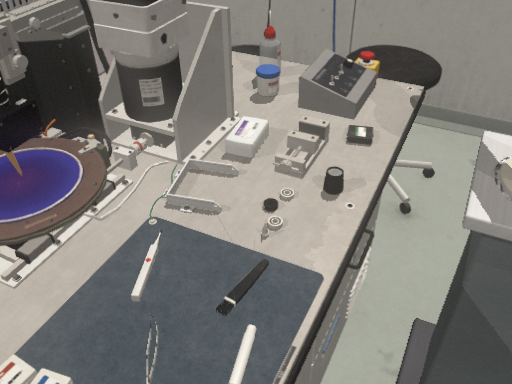

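View pics/top0.png

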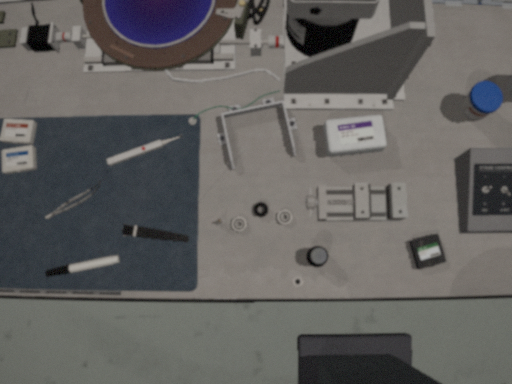

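The top view shows the bay's U with corners near (220,112) and (286,103), and its mouth between (231,166) and (296,153). The row runs collet (216,221), bearing (238,224), collar (260,209), bearing (285,217). The loupe is at (316,256), and a vise stands to the right at about (320-405,200).

```bash
cat > h.py <<'E'
from workcell import bot, imaging
import cv2, numpy as np
def K(f):
    h,w=f["frame"].shape[:2]; fl=h/2/np.tan(np.radians(f["vfov"])/2)
    return np.array([[fl,0,f["cx"]],[0,fl,f["cy"]],[0,0,1.]])
def ray(f,uv):
    E=np.array(f["extrinsics"]); R,t=E[:3,:3],E[:3,3]
    u=cv2.undistortPoints(np.array(uv,float).reshape(-1,1,2),K(f),np.array(f["dist"]))[:,0]
    d=np.c_[u[:,0],-u[:,1],-np.ones(len(u))]@R
    return -R.T@t,d
def onplane(f,uv,z):
    o,d=ray(f,uv); z=np.broadcast_to(z,len(d)); return o+d*((z-o[2])/d[:,2])[:,None]
def proj(f,P):
    E=np.array(f["extrinsics"]); c=np.asarray(P)@E[:3,:3].T+E[:3,3]; c=c*[1,-1,-1]
    return cv2.projectPoints(c.reshape(-1,1,3),np.zeros(3),np.zeros(3),K(f),np.array(f["dist"]))[0][:,0]
E
python3 - <<'E'
from h import *
f=imaging.grab_frame("top"); im=f["frame"]
c=im[90:280,190:340]; cv2.imwrite("pics/topz.png",cv2.resize(c,None,fx=4,fy=3,interpolation=cv2.INTER_CUBIC) if 0 else cv2.resize(c[:150],None,fx=4,fy=4,interpolation=cv2.INTER_CUBIC))
cv2.imwrite("pics/topz2.png",cv2.resize(im[180:280,190:340],None,fx=5,fy=5,interpolation=cv2.INTER_CUBIC))
s=imaging.grab_frame("scene"); cv2.imwrite("pics/scz.png",cv2.resize(s["frame"][145:245,150:350],None,fx=4,fy=4,interpolation=cv2.INTER_CUBIC))
E
```

```text
(no output)
```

View pics/topz.png

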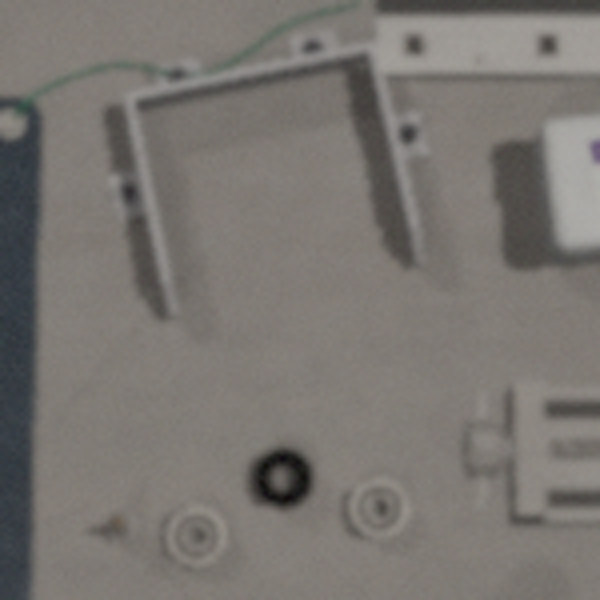

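View pics/topz2.png

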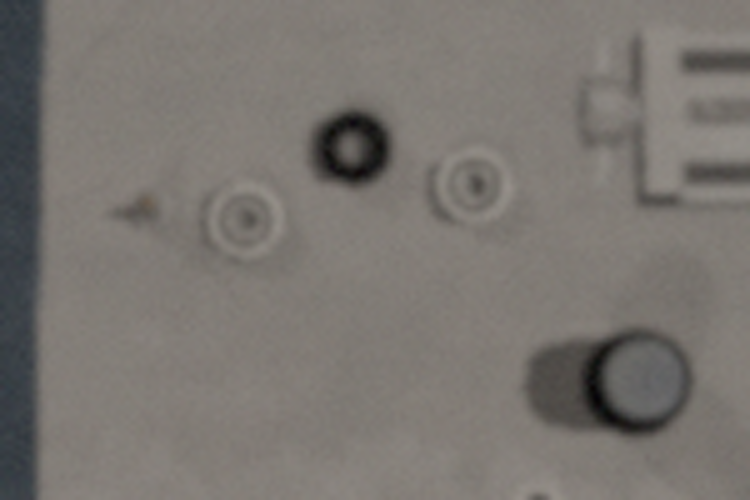

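View pics/scz.png

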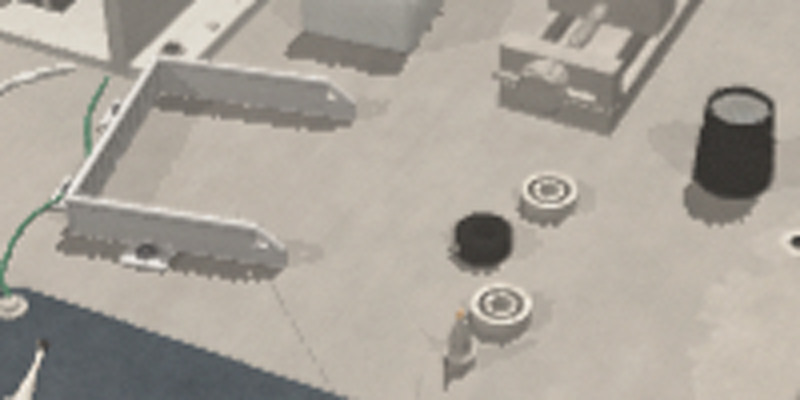

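Zoomed top view (4x, offset 190,90): bearings at (196,536) and (378,507), collar at (281,477), collet tip at about (118,520). The bay wall tops run (172,315)-(133,98)-(372,50)-(418,260).

Run:
```python
from h import *
f=imaging.grab_frame("top"); s=imaging.grab_frame("scene")
T=lambda p:(np.array(p,float)+.5)/4-.5+[190,90]
S=lambda p:(np.array(p,float)+.5)/4-.5+[150,145]
def pr(n,P):print(n,(P*1000).round(1).tolist())
pr("bL,bR,col",onplane(f,T([[196,536],[378,507],[281,477]]),[.008,.008,.010]))
pr("bay FL BL BR FR",onplane(f,T([[172,315],[133,98],[372,50],[418,260]]),[.012,.022,.022,.012]))
pr("scene bL bR col",onplane(s,S([[502,304],[548,189],[484,226]]),[.008,.008,.010]))
pr("scene bay FL BL BR FR",onplane(s,S([[285,245],[68,200],[157,60],[352,97]]),[.012,.022,.022,.012]))
pr("collet tip scene",onplane(s,S([[460,313]]),.028)); pr("base",onplane(s,S([[459,362]]),.0))
pr("collet tip top",onplane(f,[[218.7,220.2]],.028))
pr("loupe top",onplane(f,[[190+644/5,180+378/5]],.04))
pr("loupe scene",onplane(s,S([[740,107]]),.04))
pr("vise",onplane(f,T([[515,520],[470,450],[515,385]]),.02))
```

```text
bL,bR,col [[441.1, 323.8, 8.0], [453.8, 243.8, 8.0], [466.9, 286.4, 10.0]]
bay FL BL BR FR [[539.7, 335.0, 12.0], [638.0, 353.1, 22.0], [660.3, 245.1, 22.0], [564.6, 225.1, 12.0]]
scene bL bR col [[438.2, 323.3, 8.0], [451.4, 242.8, 8.0], [465.8, 281.5, 10.0]]
scene bay FL BL BR FR [[538.3, 333.0, 12.0], [634.7, 357.5, 22.0], [657.4, 247.6, 22.0], [563.3, 222.2, 12.0]]
collet tip scene [[442.5, 356.0, 28.0]]
base [[443.1, 355.7, 0.0]]
collet tip top [[444.8, 356.8, 28.0]]
loupe top [[383.3, 187.2, 40.0]]
loupe scene [[381.2, 187.9, 40.0]]
vise [[446.4, 184.8, 20.0], [477.1, 203.9, 20.0], [505.9, 183.6, 20.0]]
```

{"name": "carry_out", "arguments": {
  "travel": [
    [0,0,0],
    [0,0,0],
    [0,0,0],
    [0.03,-0.035,0],
    [0.03,-0.035,0],
    [0.03,-0.035,0],
    [0.03,-0.035,0],
    [0.03,-0.035,0],
    [0,-0.04,0],
    [0,-0.04,0],
    [0,-0.04,0],
    [0,-0.04,0]
  ],
  "dr": [
    [0,0,8.2],
    [0,0,8.2],
    [0,0,8.2],
    [0,0,0],
    [0,0,0],
    [0,0,0],
    [0,0,0],
    [0,0,0],
    [0,0,0],
    [0,0,0],
    [0,0,0],
    [0,0,0]
  ],
  "claw": [0,0,0,0,0,0,0,0,0,0,0,0]
}}

```text
clock: 1.5
tool_pos: [0.4203, -0.2545, 0.4048]
eef_rot: [1.0, -0.0, 0.0, 0.0]
contact_force: [0.7, -0.5, -0.3]
gripper_width: 0.02
```

{"name": "carry_out", "arguments": {
  "travel": [
    [0,-0.045,0],
    [0,-0.045,0],
    [0,-0.045,0],
    [0,-0.045,0],
    [0,-0.045,0],
    [0,-0.045,0],
    [0,-0.045,0],
    [0,-0.045,0],
    [0,-0.045,0],
    [0,-0.045,0],
    [0,-0.045,0],
    [0,-0.045,0]
  ],
  "dr": [
    [0,0,0],
    [0,0,0],
    [0,0,0],
    [0,0,0],
    [0,0,0],
    [0,0,0],
    [0,0,0],
    [0,0,0],
    [0,0,0],
    [0,0,0],
    [0,0,0],
    [0,0,0]
  ],
  "claw": [0,0,0,0,0,0,0,0,0,0,0,0]
}}

```text
clock: 2.7
tool_pos: [0.4206, 0.2854, 0.4049]
eef_rot: [1.0, -0.001, 0.0, 0.0]
contact_force: [1.6, -0.1, 0.1]
gripper_width: 0.005
```

{"name": "carry_out", "arguments": {
  "travel": [
    [0,0,0],
    [0,0,0]
  ],
  "dr": [
    [0,0,0],
    [0,0,0]
  ],
  "claw": [0,0]
}}

```text
clock: 2.9
tool_pos: [0.42, 0.2851, 0.4046]
eef_rot: [1.0, 0.002, -0.0, -0.0]
contact_force: [0.0, -1.3, -0.4]
gripper_width: 0.007
```

```bash
cat >> h.py <<'E'
from scipy.spatial.transform import Rotation as Rn
def wrist():
    s=bot.read_state(); f=imaging.grab_frame("wrist")
    T=np.eye(4); T[:3,:3]=Rn.from_quat(s["eef_rot"]).as_matrix(); T[:3,3]=s["tool_pos"]
    f["extrinsics"]=np.linalg.inv(T@np.array(f["mount"])); return f,s
E
python3 - <<'E'
from h import *
import pickle
f,s=wrist(); print(s["tool_pos"],s["eef_rot"],s["gripper_width"]); pickle.dump(f,open("w.pkl","wb"))
cv2.imwrite("pics/w1.png",cv2.resize(f["frame"],None,fx=1.5,fy=1.5))
E
```

```text
[0.4200241  0.28512305 0.40458677] [ 9.99998727e-01  1.53926013e-03 -3.70014193e-04 -1.99187640e-04] 0.007217796693208855
```

View pics/w1.png

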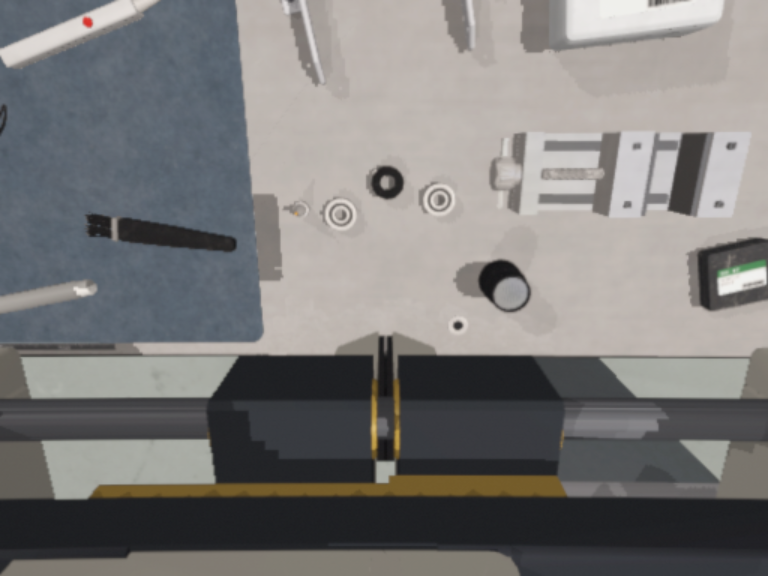

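The wrist view (1.5x) shows the collet at about (301,209), bearings at (340,214) and (438,199), the collar at (387,182) and the loupe top at (510,292). The closed fingers are at (386,340).

Run:
```python
from h import *
import pickle
f=pickle.load(open("w.pkl","rb"))
P=lambda p:(np.array(p,float)+.5)/1.5-.5
print((onplane(f,P([[340,214],[438.5,199],[387,182],[324,82],[473,48],[510,292],[301,209]]),[.008,.008,.01,.012,.012,.04,.015])*1000).round(1).tolist())
# finger tip projections
s=bot.read_state(); R=Rn.from_quat(s["eef_rot"]).as_matrix()
print(((proj(f,[s["tool_pos"]+R@np.array([a,b,.178]) for a in(-.0095,.0095) for b in (-.019,0,.019)])+.5)*1.5-.5).round(0).tolist())
cv2.imwrite("pics/w1z.png",cv2.resize(f["frame"][200:320,130:390],None,fx=3,fy=3,interpolation=cv2.INTER_CUBIC))
```

```text
[[441.5, 323.8, 8.0], [454.0, 243.4, 8.0], [467.6, 285.3, 10.0], [540.6, 332.7, 12.0], [563.7, 223.0, 12.0], [385.3, 187.9, 40.0], [446.4, 354.3, 15.0]]
[[343.0, 380.0], [392.0, 381.0], [442.0, 381.0], [342.0, 335.0], [393.0, 335.0], [444.0, 336.0]]
```

View pics/w1z.png

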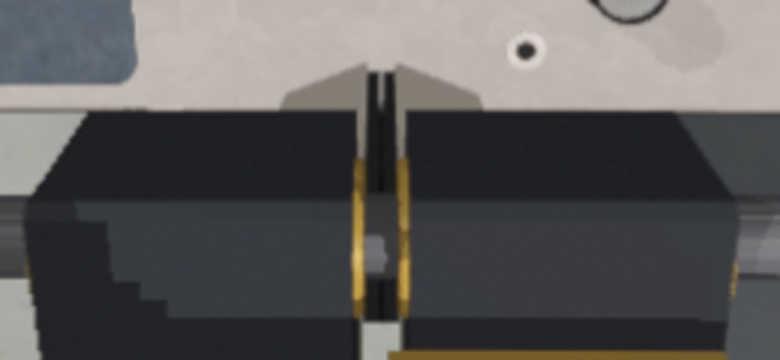

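Run:
```python
from h import *
s=imaging.grab_frame("scene"); f=imaging.grab_frame("top")
cv2.imwrite("pics/v.png",np.hstack([cv2.resize(s["frame"][110:190,220:340],(480,320)),cv2.resize(f["frame"][100:230,300:415],(283,320))]))
for uv in ([390,184],[355,184],[405,184]):
  for z in (0,.03,.06): print(uv,z,proj(s,onplane(f,[uv],z)).round(0).tolist())
```

```text
[390, 184] 0 [[295.0, 137.0]]
[390, 184] 0.03 [[297.0, 128.0]]
[390, 184] 0.06 [[299.0, 117.0]]
[355, 184] 0 [[283.0, 152.0]]
[355, 184] 0.03 [[285.0, 142.0]]
[355, 184] 0.06 [[287.0, 131.0]]
[405, 184] 0 [[300.0, 131.0]]
[405, 184] 0.03 [[302.0, 122.0]]
[405, 184] 0.06 [[303.0, 112.0]]
```

View pics/v.png

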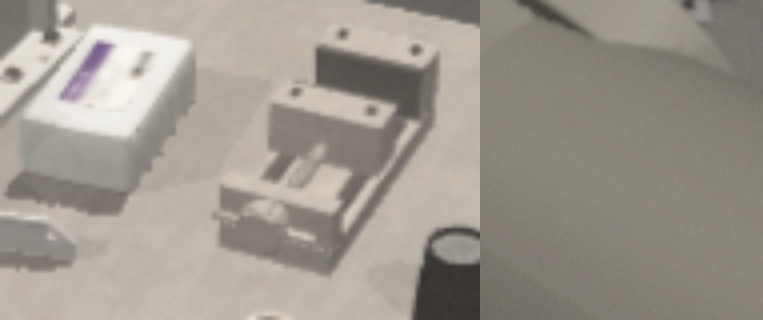

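{"name": "carry_out", "arguments": {
  "travel": [
    [0,0,0.03],
    [0,0,0.03],
    [0,0,0.03],
    [0,0,0.03],
    [0,0,0.03],
    [0,0,0.02],
    [0,0,0.02],
    [0,0,0.01],
    [0,0,0],
    [0,0,0]
  ],
  "dr": [
    [0,0,0],
    [0,0,0],
    [0,0,0],
    [0,0,0],
    [0,0,0],
    [0,0,0],
    [0,0,0],
    [0,0,0],
    [0,0,0],
    [0,0,0]
  ],
  "claw": [0.016,0.016,0.016,0.016,0.016,0.016,0.016,0.016,0.016,0.016]
}}

```text
clock: 4.05
tool_pos: [0.4212, 0.2835, 0.2054]
eef_rot: [1.0, -0.001, 0.0, -0.0]
contact_force: [1.0, 0.1, 0.3]
gripper_width: 0.176
```

{"name": "carry_out", "arguments": {
  "travel": [
    [0,0,0.012],
    [0,0,0.01],
    [0,0,0],
    [0,0,0]
  ],
  "dr": [
    [0,0,0],
    [0,0,0],
    [0,0,0],
    [0,0,0]
  ],
  "claw": [0.016,0.016,0.016,0.016]
}}

```text
clock: 4.45
tool_pos: [0.4205, 0.2838, 0.1824]
eef_rot: [1.0, -0.0, -0.0, 0.0]
contact_force: [0.3, -0.3, 0.0]
gripper_width: 0.174
```

Run:
```python
from h import *
f,s=wrist(); print(s["tool_pos"])
cv2.imwrite("pics/w2.png",cv2.resize(f["frame"],None,fx=1.5,fy=1.5))
f=imaging.grab_frame("scene");cv2.imwrite("pics/s2.png",cv2.resize(f["frame"][110:290,130:370],None,fx=3,fy=3))
```

```text
[0.42051343 0.2837606  0.18237652]
```

View pics/w2.png

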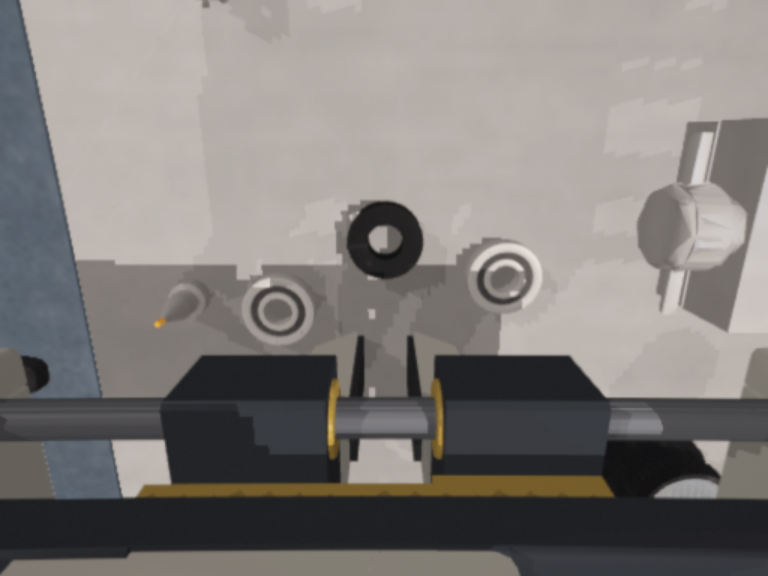

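View pics/s2.png

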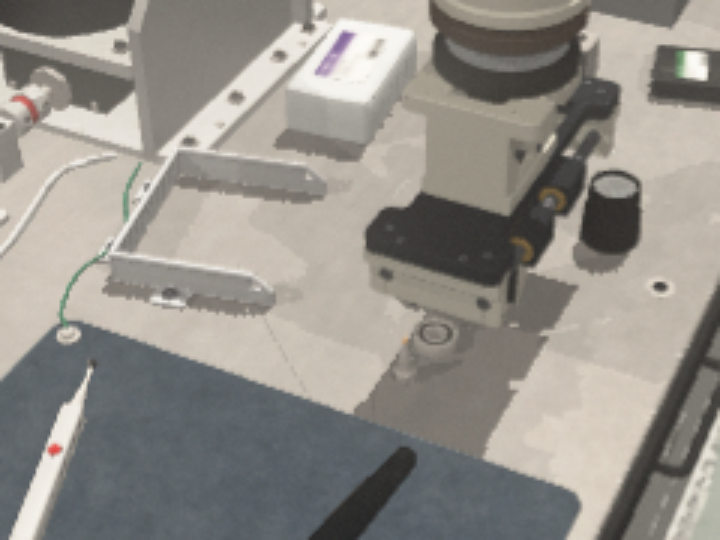

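The fingertips (360 and 411, row 340) straddle the collar's centre line (385,238), and both bearings are clear of them. Pushing the collar.

{"name": "carry_out", "arguments": {
  "travel": [
    [0.01,0,0],
    [0.01,0,0],
    [0.008,0,0],
    [0.008,0,0],
    [0.008,0,0],
    [0.008,0,0],
    [0.008,0,0],
    [0.008,0,0],
    [0.008,0,0],
    [0.008,0,0],
    [0.006,0,0],
    [0.003,0,0]
  ],
  "dr": [
    [0,0,0],
    [0,0,0],
    [0,0,0],
    [0,0,0],
    [0,0,0],
    [0,0,0],
    [0,0,0],
    [0,0,0],
    [0,0,0],
    [0,0,0],
    [0,0,0],
    [0,0,0]
  ],
  "claw": [0.016,0.016,0.016,0.016,0.016,0.016,0.016,0.016,0.016,0.016,0.016,0.016]
}}

```text
clock: 5.75
tool_pos: [0.5145, 0.2836, 0.1827]
eef_rot: [1.0, -0.001, 0.0, -0.0]
contact_force: [-0.2, 0.1, 0.1]
gripper_width: 0.175
```

Run:
```python
from h import *
f,s=wrist(); print(s["tool_pos"])
cv2.imwrite("pics/w3.png",cv2.resize(f["frame"],None,fx=1.5,fy=1.5))
```

```text
[0.51453896 0.28361217 0.18270766]
```

View pics/w3.png

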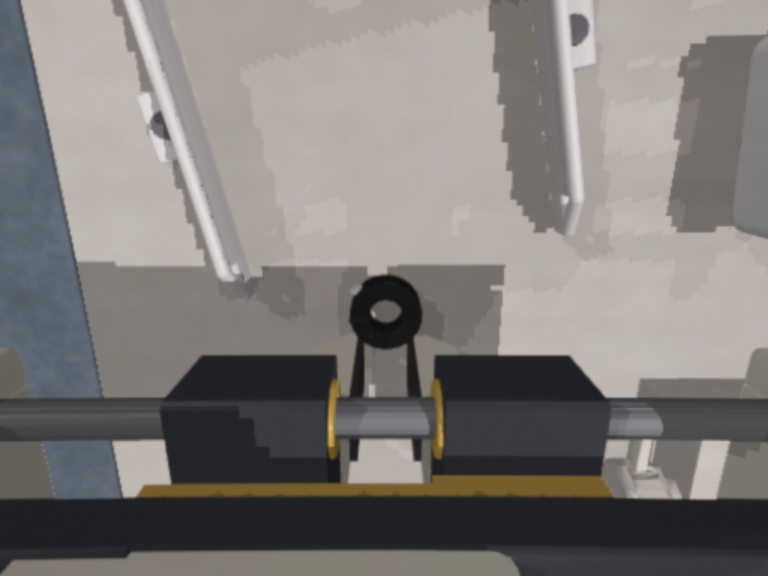

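The collar (386,312) sits in the nest between the tips, and the bay mouth is ahead between wall ends (230,275) and (570,215). Continuing.

{"name": "carry_out", "arguments": {
  "travel": [
    [0.005,0,0],
    [0.008,-0.001,0],
    [0.008,-0.001,0],
    [0.008,-0.001,0],
    [0.008,-0.001,0],
    [0.008,0,0],
    [0.008,0,0],
    [0.008,0,0],
    [0.006,0,0],
    [0.003,0,0],
    [0.002,0,0],
    [0,0,0]
  ],
  "dr": [
    [0,0,0],
    [0,0,0],
    [0,0,0],
    [0,0,0],
    [0,0,0],
    [0,0,0],
    [0,0,0],
    [0,0,0],
    [0,0,0],
    [0,0,0],
    [0,0,0],
    [0,0,0]
  ],
  "claw": [0.016,0.016,0.016,0.016,0.016,0.016,0.016,0.016,0.016,0.016,0.016,0.016]
}}

```text
clock: 7.0
tool_pos: [0.5858, 0.2877, 0.1827]
eef_rot: [1.0, -0.0, 0.0, -0.0]
contact_force: [-0.2, 0.1, 0.6]
gripper_width: 0.176
```

Run:
```python
from h import *
f,s=wrist(); print(s["tool_pos"])
cv2.imwrite("pics/w4.png",cv2.resize(f["frame"],None,fx=1.5,fy=1.5))
```

```text
[0.58581944 0.28770105 0.18270206]
```

View pics/w4.png

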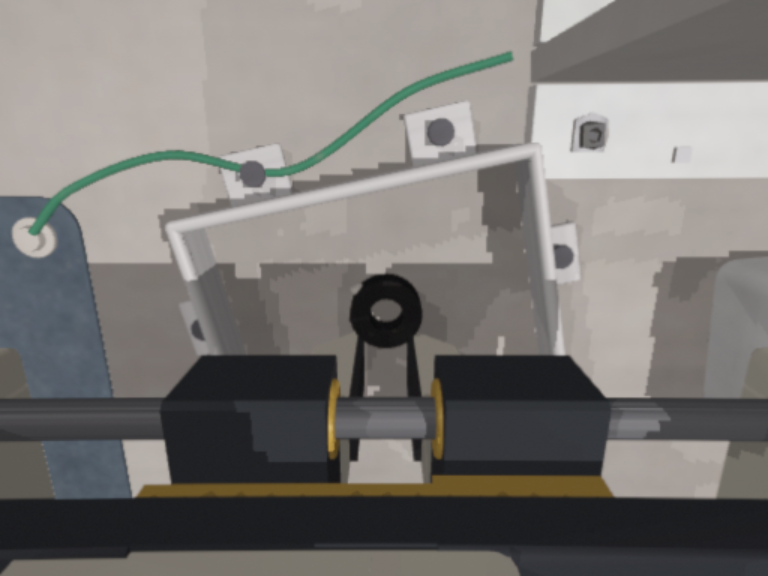

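The collar (386,310) is inside the bay near its middle. Retreating and setting up behind the left bearing.

{"name": "carry_out", "arguments": {
  "travel": [
    [-0.01,0,0],
    [-0.02,0,0],
    [-0.03,0,-0.03],
    [-0.03,0,-0.03],
    [-0.03,-0.01,0],
    [-0.03,-0.015,0],
    [-0.026,-0.01,0],
    [0,0,0.02],
    [0,0,0.02],
    [0,0,0.015],
    [0,0,0.005],
    [0,0,0]
  ],
  "dr": [
    [0,0,0],
    [0,0,0],
    [0,0,0],
    [0,0,0],
    [0,0,0],
    [0,0,0],
    [0,0,0],
    [0,0,0],
    [0,0,0],
    [0,0,0],
    [0,0,0],
    [0,0,0]
  ],
  "claw": [0.016,0.016,0.016,0.016,0.016,0.016,0.016,0.016,0.016,0.016,0.016,0.016]
}}

```text
clock: 8.25
tool_pos: [0.4088, 0.3226, 0.1823]
eef_rot: [1.0, 0.0, -0.001, 0.0]
contact_force: [0.0, -0.2, -0.5]
gripper_width: 0.179
```

Run:
```python
from h import *
f,s=wrist(); print(s["tool_pos"])
cv2.imwrite("pics/w5.png",cv2.resize(f["frame"],None,fx=1.5,fy=1.5))
```

```text
[0.40882669 0.32261563 0.18227292]
```

View pics/w5.png

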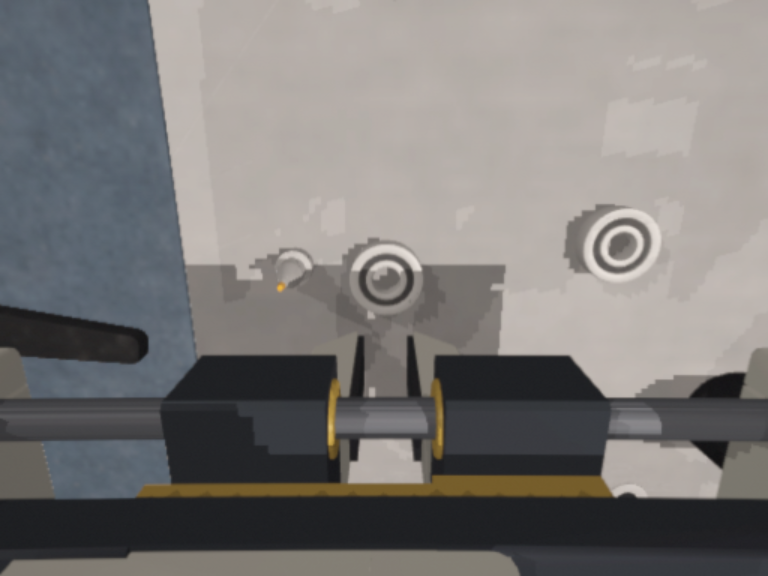

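Run:
```python
from h import *
f=imaging.grab_frame("scene")
t=np.array([.4205,.2838,0])
for z in (.025,.045,.066):
  print(z,((proj(f,[t+[a,b,z+.004] for a in(-.0375,.0375) for b in(-.095,.095)])-[130,110])*3).round().tolist())
cv2.imwrite("pics/s5.png",cv2.resize(f["frame"][140:260,180:340],None,fx=5,fy=5,interpolation=cv2.INTER_CUBIC))
```

```text
0.025 [[609.0, 199.0], [489.0, 397.0], [495.0, 168.0], [360.0, 355.0]]
0.045 [[612.0, 172.0], [491.0, 369.0], [496.0, 142.0], [359.0, 327.0]]
0.066 [[615.0, 143.0], [492.0, 339.0], [498.0, 114.0], [358.0, 297.0]]
```

View pics/s5.png

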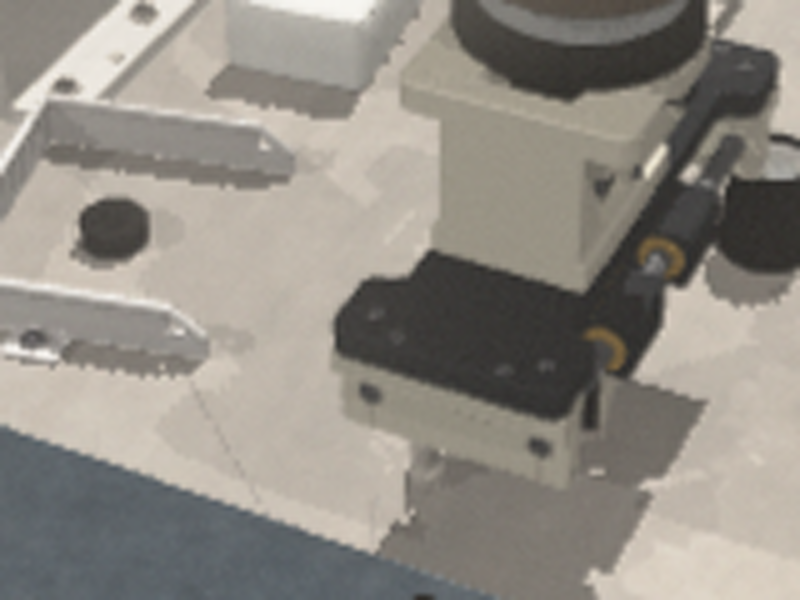

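The collar (113,228) is well inside the bay, and the gripper body is well above everything. Pushing the left bearing, first easing away from the collet.

{"name": "carry_out", "arguments": {
  "travel": [
    [0.008,0,0],
    [0.006,0,0],
    [0.007,0.002,0],
    [0.008,0.003,0],
    [0.008,0.003,0],
    [0.008,0.002,0],
    [0.008,0.002,0],
    [0.008,0,0],
    [0.008,0,0],
    [0.008,0,0],
    [0.008,0,0],
    [0.005,0,0]
  ],
  "dr": [
    [0,0,0],
    [0,0,0],
    [0,0,0],
    [0,0,0],
    [0,0,0],
    [0,0,0],
    [0,0,0],
    [0,0,0],
    [0,0,0],
    [0,0,0],
    [0,0,0],
    [0,0,0]
  ],
  "claw": [0.016,0.016,0.016,0.016,0.016,0.016,0.016,0.016,0.016,0.016,0.016,0.016]
}}

```text
clock: 9.55
tool_pos: [0.5007, 0.3107, 0.1827]
eef_rot: [1.0, -0.0, 0.0, -0.0]
contact_force: [-0.1, -0.5, 1.1]
gripper_width: 0.173
```

Run:
```python
from h import *
f,s=wrist(); print(s["tool_pos"])
cv2.imwrite("pics/w6.png",cv2.resize(f["frame"],None,fx=1.5,fy=1.5))
```

```text
[0.50074039 0.31070323 0.18273655]
```

View pics/w6.png

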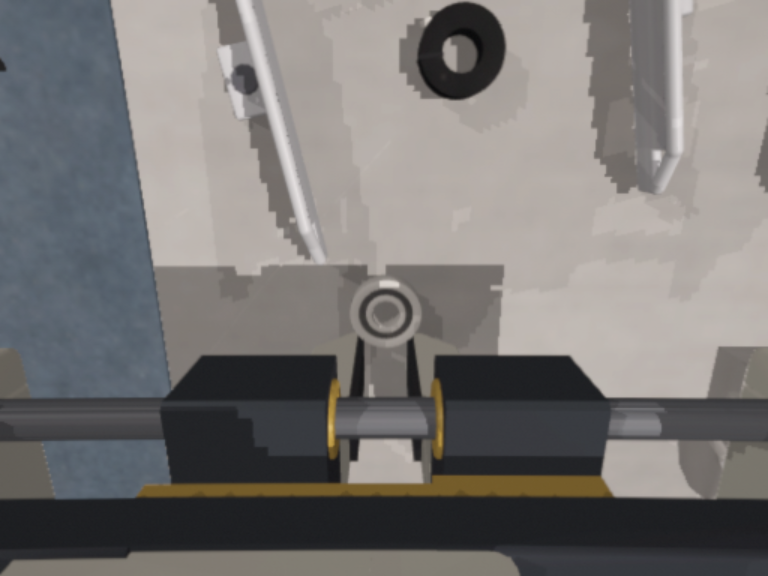

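The bearing (386,312) is nested. The left wall end (320,260) is about 24 mm to its left, so I'll shift slightly right for finger clearance.

{"name": "carry_out", "arguments": {
  "travel": [
    [0.004,0,0],
    [0.007,0.003,0],
    [0.007,0.003,0],
    [0.007,0.002,0],
    [0.007,0,0],
    [0.007,-0.001,0],
    [0.006,-0.001,0],
    [0.005,-0.001,0],
    [0.003,-0.001,0],
    [0.002,0,0],
    [0,0,0]
  ],
  "dr": [
    [0,0,0],
    [0,0,0],
    [0,0,0],
    [0,0,0],
    [0,0,0],
    [0,0,0],
    [0,0,0],
    [0,0,0],
    [0,0,0],
    [0,0,0],
    [0,0,0]
  ],
  "claw": [0.016,0.016,0.016,0.016,0.016,0.016,0.016,0.016,0.016,0.016,0.016]
}}

```text
clock: 10.7
tool_pos: [0.5549, 0.3069, 0.1827]
eef_rot: [1.0, -0.0, 0.0, -0.0]
contact_force: [-0.6, -0.4, 1.1]
gripper_width: 0.174
```

Run:
```python
from h import *
f,s=wrist(); print(s["tool_pos"])
cv2.imwrite("pics/w7.png",cv2.resize(f["frame"],None,fx=1.5,fy=1.5))
```

```text
[0.55487725 0.30687233 0.1826964 ]
```

View pics/w7.png

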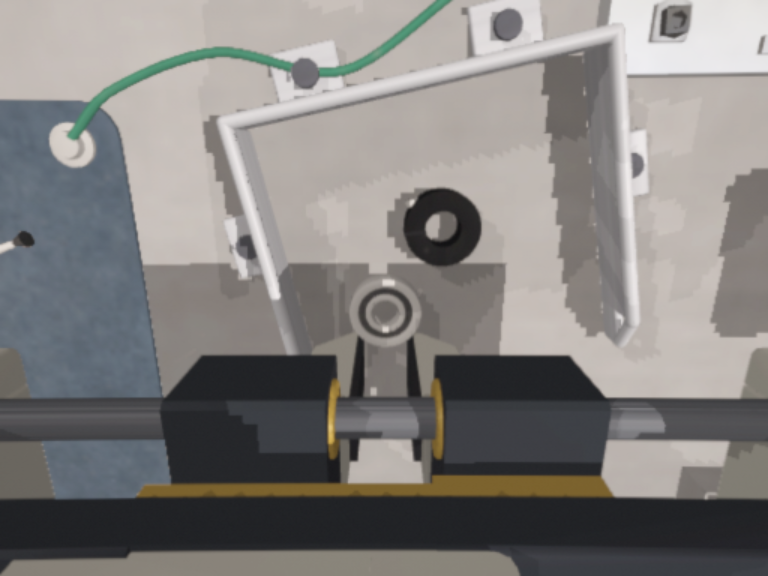

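The bearing (386,312) is inside the bay, clear of the left wall and the collar. Moving on to the right bearing.

{"name": "carry_out", "arguments": {
  "travel": [
    [-0.01,0,0],
    [-0.02,0,0],
    [-0.02,0,-0.03],
    [-0.02,0.01,-0.03],
    [-0.025,0.02,0],
    [-0.025,0.02,0],
    [-0.016,0.0135,0],
    [0,0,0.02],
    [0,0,0.02],
    [0,0,0.015],
    [0,0,0.005],
    [0,0,0]
  ],
  "dr": [
    [0,0,0],
    [0,0,0],
    [0,0,0],
    [0,0,0],
    [0,0,0],
    [0,0,0],
    [0,0,0],
    [0,0,0],
    [0,0,0],
    [0,0,0],
    [0,0,0],
    [0,0,0]
  ],
  "claw": [0.016,0.016,0.016,0.016,0.016,0.016,0.016,0.016,0.016,0.016,0.016,0.016]
}}

```text
clock: 11.95
tool_pos: [0.4179, 0.2432, 0.1823]
eef_rot: [1.0, 0.0, -0.001, 0.0]
contact_force: [0.2, -0.6, -0.4]
gripper_width: 0.175
```

Run:
```python
from h import *
f,s=wrist(); print(s["tool_pos"])
cv2.imwrite("pics/w8.png",cv2.resize(f["frame"],None,fx=1.5,fy=1.5))
```

```text
[0.41785828 0.24320622 0.18231445]
```

View pics/w8.png

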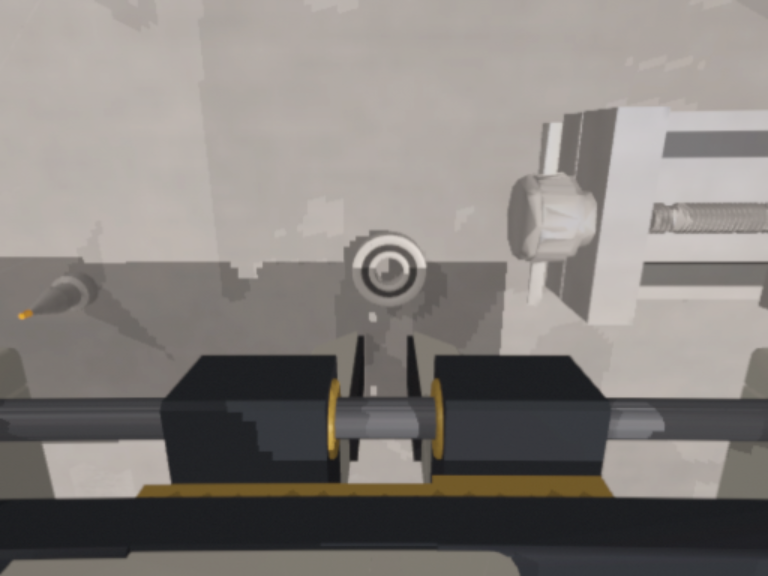

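The right bearing (389,268) is centred on the tips and clear of the vise knob. Pushing.

{"name": "carry_out", "arguments": {
  "travel": [
    [0.008,0,0],
    [0.006,0,0],
    [0.007,-0.001,0],
    [0.008,-0.002,0],
    [0.008,-0.002,0],
    [0.008,-0.002,0],
    [0.008,-0.002,0],
    [0.008,-0.002,0],
    [0.008,-0.002,0],
    [0.008,-0.001,0],
    [0.008,0,0],
    [0.005,0,0]
  ],
  "dr": [
    [0,0,0],
    [0,0,0],
    [0,0,0],
    [0,0,0],
    [0,0,0],
    [0,0,0],
    [0,0,0],
    [0,0,0],
    [0,0,0],
    [0,0,0],
    [0,0,0],
    [0,0,0]
  ],
  "claw": [0.016,0.016,0.016,0.016,0.016,0.016,0.016,0.016,0.016,0.016,0.016,0.016]
}}

```text
clock: 13.2
tool_pos: [0.5097, 0.2572, 0.1828]
eef_rot: [1.0, -0.0, 0.0, -0.0]
contact_force: [-0.4, -0.0, 0.8]
gripper_width: 0.173
```

Run:
```python
from h import *
f,s=wrist(); print(s["tool_pos"])
cv2.imwrite("pics/w9.png",cv2.resize(f["frame"],None,fx=1.5,fy=1.5))
```

```text
[0.50974028 0.25716838 0.18276031]
```

View pics/w9.png

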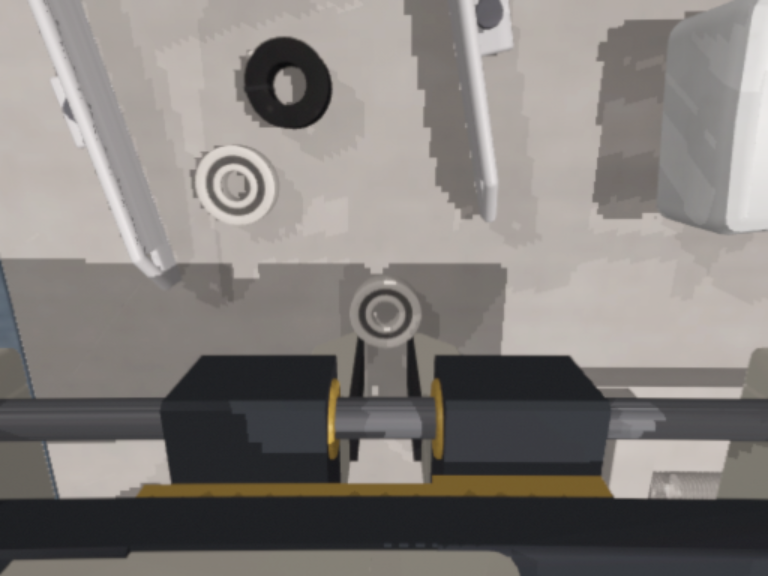

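The bearing is nested at (386,312), with the first bearing (235,185) and the collar (288,83) ahead on the left, clear of its path.

{"name": "carry_out", "arguments": {
  "travel": [
    [0.005,0,0],
    [0.008,-0.001,0],
    [0.008,-0.001,0],
    [0.008,0,0],
    [0.008,0,0],
    [0.008,0,0],
    [0.006,0,0],
    [0.004,0,0],
    [0.003,0,0],
    [0.002,0,0],
    [0,0,0]
  ],
  "dr": [
    [0,0,0],
    [0,0,0],
    [0,0,0],
    [0,0,0],
    [0,0,0],
    [0,0,0],
    [0,0,0],
    [0,0,0],
    [0,0,0],
    [0,0,0],
    [0,0,0]
  ],
  "claw": [0.016,0.016,0.016,0.016,0.016,0.016,0.016,0.016,0.016,0.016,0.016]
}}

```text
clock: 14.35
tool_pos: [0.5689, 0.2592, 0.1827]
eef_rot: [1.0, -0.0, 0.0, -0.0]
contact_force: [-0.6, -0.2, 0.0]
gripper_width: 0.174
```

{"name": "carry_out", "arguments": {
  "travel": [
    [-0.01,0,0],
    [-0.02,0,0],
    [-0.02,0,-0.03],
    [-0.02,0,-0.04],
    [-0.02,0,-0.045],
    [-0.02,0.02,-0.04],
    [-0.02,0.04,0],
    [0,0.045,0],
    [0,0.045,0],
    [0,0.045,0],
    [0,0.02,0],
    [0,0,0]
  ],
  "dr": [
    [0,0,0],
    [0,0,0],
    [0,0,0],
    [0,0,0],
    [0,0,0],
    [0,0,0],
    [0,0,0],
    [0,0,0],
    [0,0,0],
    [0,0,0],
    [0,0,0],
    [0,0,0]
  ],
  "claw": [0.016,0.016,0.016,0.016,0.016,0.016,0.016,0.016,0.016,0.016,0.016,0.016]
}}

```text
clock: 15.55
tool_pos: [0.4376, 0.0411, 0.3376]
eef_rot: [1.0, -0.003, -0.0, 0.001]
contact_force: [0.1, 0.1, 1.0]
gripper_width: 0.173
```

Run:
```python
from h import *
s=bot.read_state();print(s["clock"],s["tool_pos"],s["contact_force"])
f=imaging.grab_frame("top");cv2.imwrite("pics/t10.png",cv2.resize(f["frame"][90:280,190:340],None,fx=4,fy=3) if 0 else cv2.resize(f["frame"][90:280,190:340],None,fx=3.1,fy=3.1))
g=imaging.grab_frame("scene");cv2.imwrite("pics/s10.png",cv2.resize(g["frame"][145:245,150:350],None,fx=4,fy=4,interpolation=cv2.INTER_CUBIC))
cv2.imwrite("pics/t10z.png",cv2.resize(f["frame"][90:240,190:340],None,fx=4,fy=4,interpolation=cv2.INTER_CUBIC))
```

```text
15.55 [0.43759208 0.04108836 0.33764721] [0.09811232 0.06408839 0.96593224]
```

View pics/t10z.png

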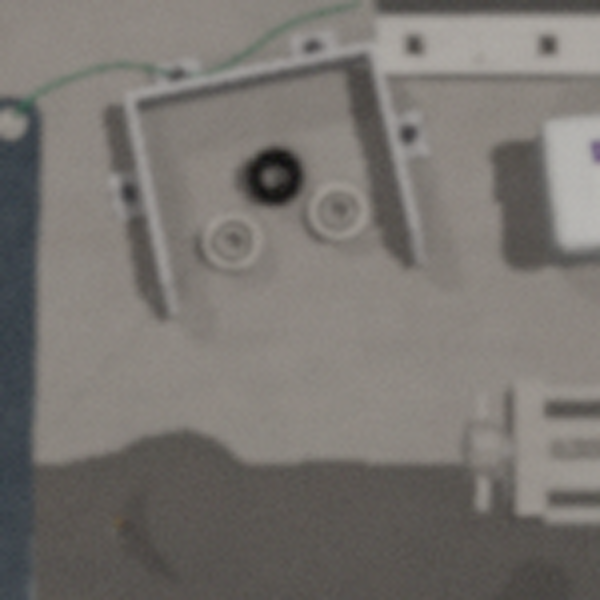

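View pics/s10.png

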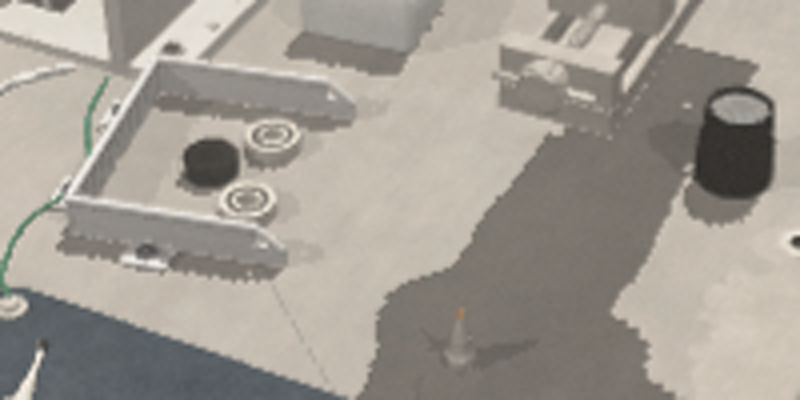

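All three rings lie inside the bay. The collet tip (460,313) and the loupe (740,107) have the same scene pixels as at the start. One numeric check, then hand in.

Run:
```python
from h import *
f=imaging.grab_frame("top"); T=lambda p:(np.array(p,float)+.5)/4-.5+[190,90]
P=onplane(f,T([[231,240],[338,212],[274,177]]),[.008,.008,.01])[:,:2]*1000-[601,288]
c,s=np.cos(.205),np.sin(.205); print((P@np.array([[c,-s],[s,c]])).round(1).tolist())
st=bot.read_state(); print(st["clock"],np.abs(st["qd"]).max())
bot.close_job()
```

```text
[[-20.9, 25.9], [-18.1, -24.1], [3.4, 1.0]]
15.7 0.01567376298129499
the job is handed in; nothing more can be done
```

I swept the collar and then the two bearings into the bay, nesting each between the slightly opened fingertips. I handed the job in at 15.7 s, with the arm raised and clear.

- **Rings in the bay:** the last top view puts the bearings at about (-21, 26) and (-18, -24) mm and the collar at about (3, 1) mm in the bay frame. All three looked flat and separate, and they are about 19 mm or more inside the required limit at the mouth.
- **Collet and loupe:** both stand at the same pixels in the scene view as at the start. I checked this by eye and did not recompute their positions.
- **Forces:** the force readings returned at the end of each move stayed below about 2 N.
- **Disagreements:** early on, the cameras differed by up to 5 mm on the collar's y position. I settled that with the wrist view before pushing. No check failed.

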